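# Put the tealight away in its catch box

## Task

Put the loose tealight away in the box in which the other tealight is kept (look through the glazed lids), and leave the box with the matches shut. Press that box's button catch and steady the spring lid with the hand so that it rises gently instead of flying open, let it go only when it stands fully open, lay the tealight inside, and shut the lid again until the catch holds. Leave the other things on the counter where they are.

Things in the scene. Friction and masses are not known exactly. Their poses are not given: they have to be found in the camera images.
- candle: the loose tealight candle on the counter right of the boxes: a low round tin cup, 38 mm across, 15 mm high, 20 to 40 g. Origin at the centre of its underside, z up. It may be gripped round its sides from above.
- candle_kept: an identical tealight (38 mm across, 15 mm high) lying in one of the two boxes. Origin at the centre of its underside.
- matchbox_kept: a matchbox, 36 x 53 x 15 mm, lying in the other box. Origin at the centre of its underside.
- box_a: the left (larger y) of two identical wooden boxes with glazed spring lids, fixed to the counter, yaw within 0.25 rad. Outside 110 (x) x 170 (y) x 58 mm plus lid; walls 6 mm; inside 98 x 158 mm. Origin under its centre, on the counter; x runs from front to hinge, y left along the hinge. Metal catch housing before the middle of the front: x -97 to -55, y -20 to 20 mm, 75 mm high.
- box_a_floor (a point): centre of the box's inner floor, 8 mm above the counter. The kept thing (tealight or matchbox) lies about 44 mm to +y of it, so the -y half of the floor is empty.
- box_a_lid (a joint): lid angle, rad: 0 shut (reads up to 0.02 when caught), 1.6 fully open on its stop, just past upright. Panel 110 x 170 x 8 mm, 0.25 kg, its top 66 mm above the counter when shut; a 22 mm wide brass lip reaches 6 mm further. A spring lifts it all the way (about 1.3 N at the front edge when shut, 0.5 N later) and keeps it open: unless a finger waits close above, it flies open.
- box_a_button (a joint): travel of the catch button, m: 0 up, 0.007 fully down (about 5 N), springs back. The lid is let go at 4 to 6 mm. To catch the lid again just push it down to 0 near the front edge: the lip forces the sloped bolt (and the button) aside, 5 to 15 N; the button then jumps back up to 0, which shows that the lid is caught.
- box_a_press (a point): centre of the top of the round steel button, 23 mm across, pressed straight down. On the box's middle line, 80 mm before its origin and 82 mm above the counter: 16 mm above the shut lid's top (9 mm when pressed) and 25 mm before the panel's front edge, so one finger can press while the other waits over the lid.
- box_a_hinge (a point): middle of the lid's hinge line: 55 mm behind the box's origin, 58 mm above the counter. The lid's underside passes through it.
- box_b: the right (smaller y) of two identical wooden boxes with glazed spring lids, fixed to the counter, yaw within 0.25 rad. Outside 110 (x) x 170 (y) x 58 mm plus lid; walls 6 mm; inside 98 x 158 mm. Origin under its centre, on the counter; x runs from front to hinge, y left along the hinge. Metal catch housing before the middle of the front: x -97 to -55, y -20 to 20 mm, 75 mm high.
- box_b_floor (a point): centre of the box's inner floor, 8 mm above the counter. The kept thing (tealight or matchbox) lies about 44 mm to +y of it, so the -y half of the floor is empty.
- box_b_lid (a joint): lid angle, rad: 0 shut (reads up to 0.02 when caught), 1.6 fully open on its stop, just past upright. Panel 110 x 170 x 8 mm, 0.25 kg, its top 66 mm above the counter when shut; a 22 mm wide brass lip reaches 6 mm further. A spring lifts it all the way (about 1.3 N at the front edge when shut, 0.5 N later) and keeps it open: unless a finger waits close above, it flies open.
- box_b_button (a joint): travel of the catch button, m: 0 up, 0.007 fully down (about 5 N), springs back. The lid is let go at 4 to 6 mm. To catch the lid again just push it down to 0 near the front edge: the lip forces the sloped bolt (and the button) aside, 5 to 15 N; the button then jumps back up to 0, which shows that the lid is caught.
- box_b_press (a point): centre of the top of the round steel button, 23 mm across, pressed straight down. On the box's middle line, 80 mm before its origin and 82 mm above the counter: 16 mm above the shut lid's top (9 mm when pressed) and 25 mm before the panel's front edge, so one finger can press while the other waits over the lid.
- box_b_hinge (a point): middle of the lid's hinge line: 55 mm behind the box's origin, 58 mm above the counter. The lid's underside passes through it.
- lime: bystander, to be left alone: a lime, 53 x 46 x 48 mm. Origin at the centre of its underside.
- lemon: bystander, to be left alone: a lemon, 78 x 55 x 56 mm. Origin at the centre of its underside.
- nut: bystander, to be left alone: a brown nut, 27 mm. Origin at the centre of its underside.
- spice_jar: bystander, to be left alone: a spice jar with a dark green cap, 46 mm across, 105 mm high, behind the boxes. Origin at the centre of its underside.
- salt_jar: bystander, to be left alone: a glass jar with a white lid, 60 mm across, 100 mm high, on the right. Origin at the centre of its underside.
- soap_bar: bystander, to be left alone: a bar of soap, 42 x 66 x 24 mm, lying so close beside the loose tealight (60 to 66 mm between centres, some 15 mm of clear gap, on a side that changes) that no finger fits between them. Origin at the centre of its underside.
There are look-alikes about, which are no part of the job. What is shaped like the candle but orange is not meant.

How it is judged (in metres and radians):
On the way, in this order (a step that is already met when the one before it is completed fails the run):
1. the lid of the box that holds the other tealight stands open, with the loose tealight still outside ((((x of candle_kept in the frame of box_a between -0.052 and 0.052 m and y of candle_kept in the frame of box_a between -0.082 and 0.082 m and z of candle_kept in the frame of box_a between 0 and 0.05 m) and value of joint box_a_lid above 1.4 rad and horizontal distance between candle and box_a above 0.1 m) or ((x of candle_kept in the frame of box_b between -0.052 and 0.052 m and y of candle_kept in the frame of box_b between -0.082 and 0.082 m and z of candle_kept in the frame of box_b between 0 and 0.05 m) and value of joint box_b_lid above 1.4 rad and horizontal distance between candle and box_b above 0.1 m))), for 0.3 s.
2. the loose tealight lies in that box, let go ((((x of candle_kept in the frame of box_a between -0.052 and 0.052 m and y of candle_kept in the frame of box_a between -0.082 and 0.082 m and z of candle_kept in the frame of box_a between 0 and 0.05 m) and x of candle in the frame of box_a between -0.052 and 0.052 m and y of candle in the frame of box_a between -0.082 and 0.082 m and z of candle in the frame of box_a between 0 and 0.04 m and value of joint box_a_lid above 1 rad and contact force between candle and the fingers below 0.05 N) or ((x of candle_kept in the frame of box_b between -0.052 and 0.052 m and y of candle_kept in the frame of box_b between -0.082 and 0.082 m and z of candle_kept in the frame of box_b between 0 and 0.05 m) and x of candle in the frame of box_b between -0.052 and 0.052 m and y of candle in the frame of box_b between -0.082 and 0.082 m and z of candle in the frame of box_b between 0 and 0.04 m and value of joint box_b_lid above 1 rad and contact force between candle and the fingers below 0.05 N))), for 0.2 s.
At the end, for the whole second after the job is handed in: Both tealights lie in one box (origins within its walls, the loose one's underside less than 40 mm above the counter, at rest), its lid is shut and caught again (below 0.03 rad) and the matches' box is shut too ((((x of candle_kept in the frame of box_a between -0.052 and 0.052 m and y of candle_kept in the frame of box_a between -0.082 and 0.082 m and z of candle_kept in the frame of box_a between 0 and 0.05 m) and x of candle in the frame of box_a between -0.052 and 0.052 m and y of candle in the frame of box_a between -0.082 and 0.082 m and z of candle in the frame of box_a between 0 and 0.04 m and value of joint each of box_a_lid, box_b_lid below 0.03 rad and z of matchbox_kept in the frame of box_b below 0.05 m and linear speed of candle below 0.03 m/s) or ((x of candle_kept in the frame of box_b between -0.052 and 0.052 m and y of candle_kept in the frame of box_b between -0.082 and 0.082 m and z of candle_kept in the frame of box_b between 0 and 0.05 m) and x of candle in the frame of box_b between -0.052 and 0.052 m and y of candle in the frame of box_b between -0.082 and 0.082 m and z of candle in the frame of box_b between 0 and 0.04 m and value of joint each of box_b_lid, box_a_lid below 0.03 rad and z of matchbox_kept in the frame of box_a below 0.05 m and linear speed of candle below 0.03 m/s))); the robot touches nothing.
It fails at once if a lid flies open: it moves faster than 3 rad/s beyond 0.5 rad on its way up ((value of joint box_a_lid above 0.5 rad and velocity of joint box_a_lid above 3 rad/s) or (value of joint box_b_lid above 0.5 rad and velocity of joint box_b_lid above 3 rad/s)).
It fails at once if the lid of the matches' box is opened (((x of candle_kept in the frame of box_a between -0.052 and 0.052 m and y of candle_kept in the frame of box_a between -0.082 and 0.082 m and z of candle_kept in the frame of box_a between 0 and 0.05 m) and value of joint box_b_lid above 0.15 rad) or ((x of candle_kept in the frame of box_b between -0.052 and 0.052 m and y of candle_kept in the frame of box_b between -0.082 and 0.082 m and z of candle_kept in the frame of box_b between 0 and 0.05 m) and value of joint box_a_lid above 0.15 rad)).
It fails at once if a bystander is knocked away: it moves more than 40 mm (distance of any of lime, lemon, nut, spice_jar, salt_jar, soap_bar from where it was at the start of the episode above 0.04 m).
It also fails if it takes over 64 s, if anything falls off the work surface, if the arm or the gripper's body presses on something with over 40 N, if the wrist force passes 120 N, or if a joint passes its speed limit or range.

## Robot

A 6-joint arm with a two-finger parallel gripper is mounted at the origin on a cart in front of the work surface, level with it; the furniture and walls round the work are solid. World frame = base frame: x ahead of the robot, y to its left, z up, the work surface at z = 0. Lengths are in m, angles in degrees, forces in N, time in s.
With the tool pointing down it reaches from about 0.3 to 0.75 m from the base axis. Payload 8.5 kg.
Tool frame: the origin (TCP) lies midway between the tips of the shut fingers; the grasp point (between the pads) lies 19 mm behind it; z points along the fingers, y is the line along which they close (so a half turn about z gives the same grasp; the last joint's range is limited). The gripper opens to 85 mm and grips with 20 to 120 N. Pads are 22 mm wide; open, the fingers measure 114 mm over their backs; the gripper's body (76 mm by 85 mm) begins 54 mm behind the grasp point. The pads swing forward as they close: fully open they stand 13 mm farther back than shut.
Start: joints at [-81.664, 21.807, 74.336, -0, 83.858, -12.336], TCP at [0.194, -0.515, 0.231] pointing down, gripper open.
Joint ranges: [-178.18, 178.18], [-50.72, 133.34], [12.68, 142.11], [-81.47, 261.47], [9.98, 163.14], [-165.26, 165.26]. Speed limits (degrees/s): [136.94, 136.94, 180, 180, 180, 180].

## Interface

Orientations are given as a 3x3 rotation matrix whose columns are the frame's x, y, z axes.
In Python, from rig import env, viewer, recognise, pinpoint gives the robot as it stands.
- The arm moves only by the tool move_arm, never from a script. Its argument "plan" is text: rows parted by semicolons, each of 7 numbers parted by spaces: the shift along the tool's x, y, z in m, then the turn, a rotation vector about the tool's x, y, z in rad, then the finger opening in m, from 0 to 0.0854. A call has 1 to 12 rows; each row shifts and turns the commanded pose from where the row before left it, along the tool's axes as they then stand; what a row does not reach is not made up. A row lasts 1/8 s, in which the tool goes at most 62.5 mm and 10.7 degrees, less where a joint would pass 70% of its speed; a pose out of reach is approached as far as the arm can. A call is refused whole if a number of a shift passes 0.0625 or a number of a turn 0.188, either way. A call with a gripper value outside its range is refused whole. The fingers move at their own pace and stop on an object; "grip_force" is the grip in N (left out, the last holds). Time passes only in rows, so rows that do not move let the fingers close. It gives the time, the measured TCP pose, the force, the opening and the grip force at its end, in the units of the state.
- env.observe(): the state, without advancing time (a new reading comes with each control period).
- viewer.get_image(name): name is "side" or "top"; returns (picture, depth): 420x560x3 uint8, red, green, blue; 420x560 float32, m along the optical axis (not along the pixel's ray), 0 where there is no reading.
- viewer.calibration(name): a dict with "fx", "fy", "cx", "cy" (pixels), "k1" (the pictures are not rectified: a ray, as slopes to the right and down, at radius r is drawn at 1 + k1 r^2 times it, then the intrinsics apply), "R" (3x3) and "t" (3): a world point X has camera coordinates R X + t. Camera axes: x right, y down, z forward; pixel columns grow to the right and rows downward; lengths in m; the calibration is good to about 2 mm. A picture is of the moment at which its call begins. calibration takes no time and is no camera call.
- env.close_job(): hands the job in; it is judged then, once.
Trained networks look in the newest picture that a camera, given by its name, has taken for a name from the list of things; names that differ only in an ending like _2 or _b are one class to them, and where a whole thing is asked for, a point or a joint stands for the part that bears it (a point fixed in the world has none). Each returns a list of dicts, best first, with "conf" (0 to 1); they miss things now and then, are a little off and sometimes report something else, mostly with a low value. They report only what shows in the picture. A call takes as long as a camera call. They do not tell look-alikes from the thing itself.
- recognise(camera, name): "extent" ([centre column, centre row, width, height] in pixels, round what is visible of it).
- pinpoint(camera, name): "pixel" ([column, row] in pixels: a listed point, or the origin of a listed thing).
The state is a dict: "time_s": time; "q": joint angles; "qvel": joint speeds; "joint_efforts": joint torques, N m; "position": TCP position; "tool_rot": TCP orientation; "ft_force": force on the tool from outside, world axes, zero at the start; "wrist_torque": the same for the moment, N m; "grip_width": finger opening in m; "gripper_force": force on a finger pad.
Only numpy, scipy, OpenCV 4.12 (cv2) and the standard library are available. Lean on these libraries where they do the work, as an engineer would, in place of code of your own. Each camera call takes 0.05 s, during which the arm holds its last target. There are 200 camera calls.

## Working session

There is one attempt and no reset: what is moved stays moved. The work goes in short steps, Python scripts to look and compute and a tool call to move; the robot and the scene stay as the last step left them, time stands still between calls to the robot, and variables do not carry over. Pictures are saved under pics/ and viewed, at most 10 in all, crops included, and the job is handed in when it is done.

Besides the shell and the picture viewer there is one more tool, called after "Call:" by a JSON object that holds its "fn" and its "kwargs". move_arm: Moves the arm, as the interface text tells. Its arguments: {"type":"object","properties":{"plan":{"type":"string"},"grip_force":{"type":"number"}},"required":["plan"]}

```bash
mkdir -p pics; cat > h.py <<'E'
import numpy as np, cv2
from rig import env, viewer, recognise, pinpoint
def ray(c,px):
    k=viewer.calibration(c); d=np.array([(px[0]-k["cx"])/k["fx"],(px[1]-k["cy"])/k["fy"]])
    u=d.copy()
    for _ in range(20): u=d/(1+k["k1"]*(u@u))
    R=np.array(k["R"]);t=np.array(k["t"])
    return -R.T@t, R.T@np.array([u[0],u[1],1.0])
def at_z(c,px,z):
    o,d=ray(c,px); return o+d*(z-o[2])/d[2]
def at_depth(c,px,D): 
    o,d=ray(c,px); return o+d*D[int(round(px[1])),int(round(px[0]))]
def save(c,n):
    im,D=viewer.get_image(c); cv2.imwrite("pics/"+n,im[:,:,::-1]); return im,D
E
python3 - <<'E'
from h import *
for c in("top","side"):
    im,D=save(c,c+"0.png"); np.save(c+"D.npy",D)
    print(c,np.round(ray(c,(280,210)),3))
    for n in["candle","candle_kept","matchbox_kept","soap_bar","box_a","salt_jar","lime","lemon","nut","spice_jar"]:
        print(n,[(np.round(r["pixel"]),round(r["conf"],2),np.round(at_z(c,r["pixel"],0.0),3)) for r in pinpoint(c,n)][:5])
    for n,z in[("box_a_press",.082),("box_a_hinge",.058),("box_a_floor",.008)]:
        print(n,[(np.round(r["pixel"]),round(r["conf"],2),np.round(at_z(c,r["pixel"],z),3)) for r in pinpoint(c,n)][:4])
s=env.observe();print({k:np.round(v,3) for k,v in s.items()})
E
```

```text
top [[ 0.3   -0.126  1.412]
 [ 0.173  0.016 -0.985]]
candle [(array([179., 204.]), 0.72, array([0.558, 0.182, 0.   ])), (array([351., 240.]), 0.7, array([ 0.468, -0.304,  0.   ])), (array([383., 242.]), 0.47, array([ 0.467, -0.392,  0.   ]))]
candle_kept [(array([168., 228.]), 0.54, array([0.489, 0.207, 0.   ]))]
matchbox_kept []
soap_bar [(array([332., 230.]), 0.87, array([ 0.497, -0.248,  0.   ]))]
box_a [(array([281., 213.]), 0.96, array([ 0.54 , -0.106,  0.   ])), (array([180., 204.]), 0.71, array([0.557, 0.181, 0.   ]))]
salt_jar [(array([435., 224.]), 0.58, array([ 0.522, -0.536,  0.   ]))]
lime [(array([214., 260.]), 0.7, array([0.404, 0.076, 0.   ])), (array([280., 241.]), 0.58, array([ 0.46 , -0.104,  0.   ]))]
lemon [(array([155., 274.]), 0.85, array([0.359, 0.237, 0.   ]))]
nut [(array([334., 230.]), 0.66, array([ 0.495, -0.255,  0.   ])), (array([223., 212.]), 0.56, array([0.537, 0.059, 0.   ]))]
spice_jar [(array([213., 143.]), 0.72, array([0.74 , 0.096, 0.   ]))]
box_a_press [(array([168., 228.]), 0.43, array([0.478, 0.19 , 0.082]))]
box_a_hinge [(array([169., 226.]), 0
[... 950 characters left out ...]
58]))]
box_a_floor [(array([278., 174.]), 0.81, array([0.569, 0.186, 0.008]))]
{'time_s': np.float64(1.4), 'q': array([-8.1664e+01,  2.1807e+01,  7.4334e+01,  1.0000e-03,  8.3858e+01,
       -1.2337e+01]), 'qvel': array([-0.033,  0.031,  0.096,  0.054, -0.101,  0.074]), 'joint_efforts': array([ 0.0000e+00, -4.4833e+01, -2.3146e+01, -0.0000e+00,  1.0000e-03,
       -0.0000e+00]), 'position': array([ 0.194, -0.515,  0.231]), 'tool_rot': array([[ 0.936,  0.353,  0.   ],
       [ 0.353, -0.936, -0.   ],
       [ 0.   ,  0.   , -1.   ]]), 'ft_force': array([ 0.841, -0.642,  0.11 ]), 'wrist_torque': array([-0.049,  0.009, -0.002]), 'gripper_force': np.float64(0.0), 'grip_width': np.float64(0.085)}
```

View pics/top0.png

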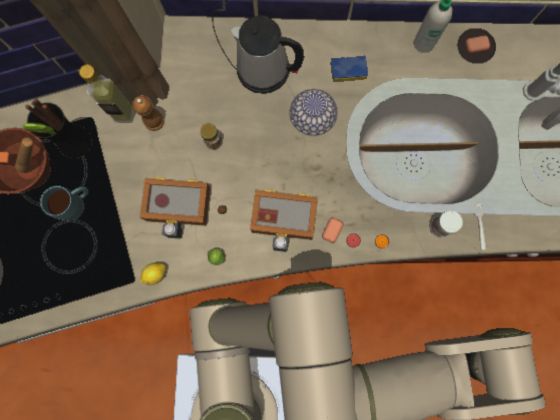

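View pics/side0.png

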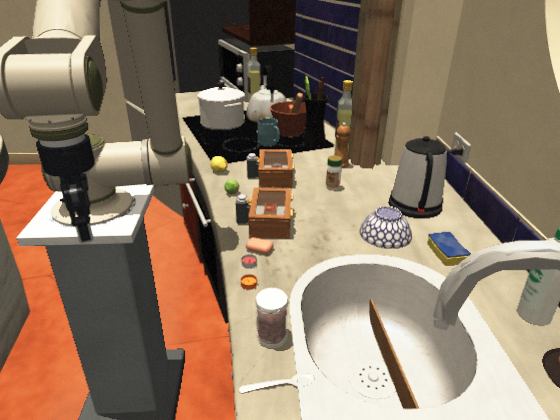

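Top picture: box_a at (175,201) shows a round dark thing at (162,200), and box_b at (284,214) shows a rectangular one at (267,215). Candidates for the loose tealight are red (353,240) and orange (382,241). I choose the red one because orange is excluded. The networks' "candle" at (179,204) is box_a itself. The soap is at (332,230). One close crop will check this.

```bash
python3 - <<'E'
from h import *
im=cv2.imread("pics/top0.png")
a=cv2.resize(im[172:247,130:230],None,fx=4,fy=4,interpolation=cv2.INTER_CUBIC)
b=cv2.resize(im[180:255,245:345],None,fx=4,fy=4,interpolation=cv2.INTER_CUBIC)
c=cv2.resize(im[205:255,310:410],None,fx=5,fy=5,interpolation=cv2.INTER_CUBIC)
o=np.zeros((560,800,3),np.uint8);o[:300,:400]=a;o[:300,400:]=b;o[305:555,:500]=c
cv2.imwrite("pics/crop1.png",o)
E
```

```text
(no output)
```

View pics/crop1.png

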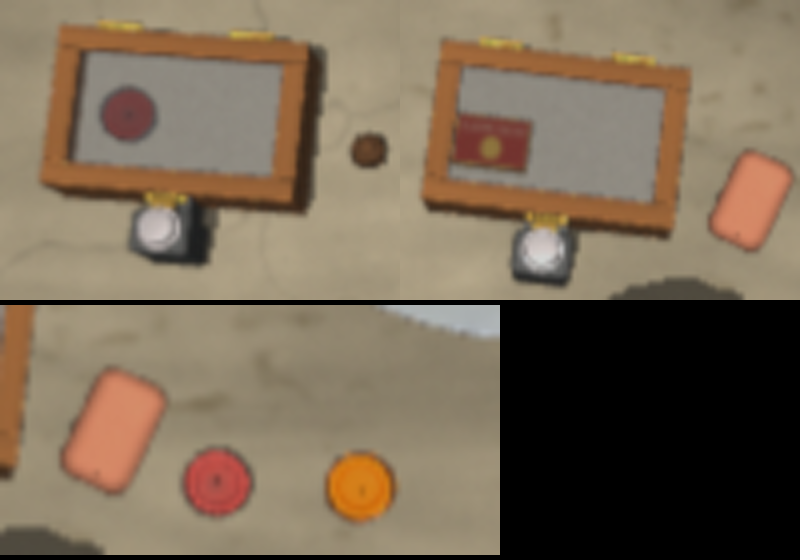

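The crop confirms it: box_a holds the round red tealight, box_b the matchbox, and the red tealight is at (353.4,240.4). Box_a's button is at about (170,229.5). Next I fit the poses.

```bash
python3 - <<'E'
from h import *
D=np.load("topD.npy"); im=cv2.imread("pics/top0.png")
P=np.full(D.shape+(3,),np.nan)
for v in range(160,270):
    for u in range(120,420):
        if D[v,u]>0: P[v,u]=at_depth("top",(u,v),D)
np.save("P.npy",P)
z=P[...,2]
for nm,(u0,u1,v0,v1),x in(("a",(130,215,170,247),0),("b",(245,322,180,255),0)):
    s=P[v0:v1,u0:u1]; h=s[...,2]; print(nm,"heights",np.histogram(h[~np.isnan(h)],bins=np.arange(-.02,.12,.01)))
    hsv=cv2.cvtColor(im[v0:v1,u0:u1],cv2.COLOR_BGR2HSV)
    m=((h>.055)&(h<.08)).astype(np.uint8)
    n,l,st,_=cv2.connectedComponentsWithStats(m); k=1+st[1:,4].argmax()
    ij=np.argwhere(l==k); w=np.array([at_z("top",(u0+j,v0+i),.066)[:2] for i,j in ij])
    r=cv2.minAreaRect((w*1000).astype(np.float32)); print("rect mm",r, "mean z",np.nanmean(h[l==k]))
    mb=((h>.0735)&(h<.1)); ij=np.argwhere(mb); print("button pts",len(ij), ij.mean(0)+[v0,u0] if len(ij) else "")
# orange-ish wood mask corners, candle circle
hsv=cv2.cvtColor(im,cv2.COLOR_BGR2HSV)
for nm,(u0,u1,v0,v1),lo,hi in(("red",(343,365,230,251),(0,110,80),(8,255,255)),("orange",(372,393,231,252),(9,150,80),(25,255,255)),("soap",(322,345,216,244),(2,90,120),(16,255,255))):
    H=hsv[v0:v1,u0:u1]; m=cv2.inRange(H,lo,hi)
    if nm=="red": m|=cv2.inRange(H,(172,110,80),(180,255,255))
    ij=np.argwhere(m>0); c=ij.mean(0)+[v0,u0]; zt=.024 if nm=="soap" else .014
    w=np.array([at_z("top",(u0+j,v0+i),zt)[:2]*1000 for i,j in ij]).astype(np.float32)
    print(nm,len(ij),c,at_z("top",c[::-1],zt),cv2.minAreaRect(w))
print("button a",at_z("top",(170,229.3),.082))
print("side red",at_z("side",(249.5,261),.014))
for u,v in((145,178.2),(207.5,182.7),(205.7,223.2),(140.5,217.5)): print(at_z("top",(u,v),.066))
E
```

```text
Traceback (most recent call last):
  File "h.py", line 12, in at_depth
    o,d=ray(c,px); return o+d*D[int(round(px[1])),int(round(px[0]))]
        ~~~^^^^^^
  File "h.py", line 4, in ray
    k=viewer.calibration(c); d=np.array([(px[0]-k["cx"])/k["fx"],(px[1]-k["cy"])/k["fy"]])
ValueError: time passes only in moves, steps and waits
```

```bash
python3 - <<'E'
s=open("h.py").read()
s=s.replace('def ray(c,px):\n    k=viewer.calibration(c)','CAL={c:viewer.calibration(c) for c in("top","side")}\ndef ray(c,px):\n    k=CAL[c]')
open("h.py","w").write(s)
E
cat > m.py <<'E'
from h import *
D=np.load("topD.npy"); im=cv2.imread("pics/top0.png")
P=np.full(D.shape+(3,),np.nan)
for v in range(160,270):
    for u in range(120,420):
        if D[v,u]>0: P[v,u]=at_depth("top",(u,v),D)
for nm,(u0,u1,v0,v1) in(("a",(130,215,170,247)),("b",(245,322,180,255))):
    s=P[v0:v1,u0:u1]; h=s[...,2]; print(nm,"heights",np.histogram(h[~np.isnan(h)],bins=np.arange(-.02,.12,.01))[0])
    m=((h>.055)&(h<.08)).astype(np.uint8)
    n,l,st,_=cv2.connectedComponentsWithStats(m); k=1+st[1:,4].argmax()
    ij=np.argwhere(l==k); w=np.array([at_z("top",(u0+j,v0+i),.066)[:2] for i,j in ij])
    print("rect mm",cv2.minAreaRect((w*1000).astype(np.float32)), "mean z",np.nanmean(h[l==k]))
hsv=cv2.cvtColor(im,cv2.COLOR_BGR2HSV)
for nm,(u0,u1,v0,v1),lo,hi in(("red",(343,365,230,251),(0,110,80),(8,255,255)),("orange",(372,393,231,252),(9,150,80),(25,255,255)),("soap",(322,345,216,244),(2,90,120),(16,255,255))):
    H=hsv[v0:v1,u0:u1]; m=cv2.inRange(H,lo,hi)
    if nm=="red": m|=cv2.inRange(H,(172,110,80),(180,255,255))
    ij=np.argwhere(m>0); c=ij.mean(0)+[v0,u0]; zt=.024 if nm=="soap" else .014
    w=np.array([at_z("top",(u0+j,v0+i),zt)[:2]*1000 for i,j in ij]).astype(np.float32)
    print(nm,len(ij),c,at_z("top",c[::-1],zt),cv2.minAreaRect(w))
print("button a",at_z("top",(170,229.3),.082))
print("side red",at_z("side",(249.5,261),.014))
for u,v in((145,178.2),(207.5,182.7),(205.7,223.2),(140.5,217.5)): print(at_z("top",(u,v),.066))
E
python3 m.py
```

```text
a heights [   2 1689 1713   59   59   75   64  251 2316  248   45    0    0]
rect mm ((538.0491333007812, 183.41452026367188), (171.68817138671875, 157.69793701171875), 87.14674377441406) mean z 0.06497268758478217
b heights [   2 1472 1309   32   25   31   30  225 2341  244   43    0    0]
rect mm ((510.77734375, -112.29712677001953), (169.63751220703125, 156.93418884277344), 84.7861557006836) mean z 0.06511564045645642
red 135 [240.06666667 352.93333333] [ 0.46748077 -0.3060248   0.014     ] ((467.7051696777344, -306.2155456542969), (33.44059371948242, 32.999454498291016), 0.4363653361797333)
orange 142 [241.04225352 381.58450704] [ 0.46710905 -0.38466684  0.014     ] ((467.25286865234375, -384.4370422363281), (33.148155212402344, 35.847373962402344), 1.6902309656143188)
soap 349 [229.75358166 332.18624642] [ 0.49304759 -0.24774809  0.024     ] ((493.1643371582031, -247.95252990722656), (41.35425567626953, 65.83385467529297), 66.78271484375)
button a [0.47382604 0.18383495 0.082     ]
side red [ 0.47056416 -0.31552676  0.014     ]
[0.61342616 0.26470167 0.066     ]
[0.6058678  0.09485856 0.066     ]
[0.49505194 0.09351518 0.066     ]
[0.50542933 0.26844164 0.066     ]
```

Call:
{"fn": "move_arm", "kwargs": {"plan": "0 0 0 0 0 -0.1656 0.05;0 0 0 0 0 -0.1656 0.05;0 0 0 0 0 -0.1656 0.05;0 0 0 0 0 -0.1656 0.05;0 0 0 0 0 -0.1656 0.05;0 0 0 0 0 -0.1656 0.05;0 0 0 0 0 -0.1656 0.05", "grip_force": 25}}

```text
time_s: 2.28
position: [0.1941, -0.5146, 0.2313]
tool_rot: [[0.045, 0.999, 0.0], [0.999, -0.045, -0.0], [-0.0, 0.0, -1.0]]
ft_force: [0.4, -0.3, 0.3]
grip_width: 0.0502
gripper_force: 0.0
```

Call:
{"fn": "move_arm", "kwargs": {"plan": "0.055 0.021 0.003 0 0 0 0.05;0.055 0.021 0.003 0 0 0 0.05;0.055 0.021 0.003 0 0 0 0.05;0.055 0.021 0.003 0 0 0 0.05;0.055 0.021 0.003 0 0 0 0.05;0.055 0.021 0.003 0 0 0 0.05;0.055 0.021 0.003 0 0 0 0.05;0.055 0.021 0.003 0 0 0 0.05;0.055 0.021 0.003 0 0 0 0.05;0.055 0.021 0.003 0 0 0 0.05;0.055 0.021 0.003 0 0 0 0.05;0.04 0.02 0.003 0 0 0 0.05"}}

```text
time_s: 3.78
position: [0.4781, 0.1192, 0.1953]
tool_rot: [[0.049, 0.999, 0.0], [0.999, -0.049, 0.0], [0.0, 0.0, -1.0]]
ft_force: [0.3, -0.1, -0.0]
grip_width: 0.0501
gripper_force: 0.0
```

Call:
{"fn": "move_arm", "kwargs": {"plan": "0.033 0.012 0.02 0 0 0 0.05;0.033 0.012 0.03 0 0 0 0.05;0 0 0.035 0 0 0 0.05;0 0 0 0 0 0 0.05;0 0 0 0 0 0 0.05"}}

```text
time_s: 4.4
position: [0.5055, 0.1814, 0.1117]
tool_rot: [[0.051, 0.999, 0.002], [0.999, -0.051, 0.0], [0.0, 0.002, -1.0]]
ft_force: [1.1, -0.3, 0.1]
grip_width: 0.0504
gripper_force: 0.0
```

```bash
python3 - <<'E'
from h import *
im,_=save("side","s1.png"); it,_=save("top","t1.png")
o=np.zeros((480,800,3),np.uint8)
o[:480,:400]=cv2.resize(im[110:206,225:305],(400,480),interpolation=cv2.INTER_CUBIC)
o[:480,400:]=cv2.resize(it[165:261,130:210],(400,480),interpolation=cv2.INTER_CUBIC)
cv2.imwrite("pics/c2.png",o[:,:,::-1]); print(env.observe()["position"])
E
```

```text
[0.50562705 0.18133118 0.11192839]
```

View pics/c2.png

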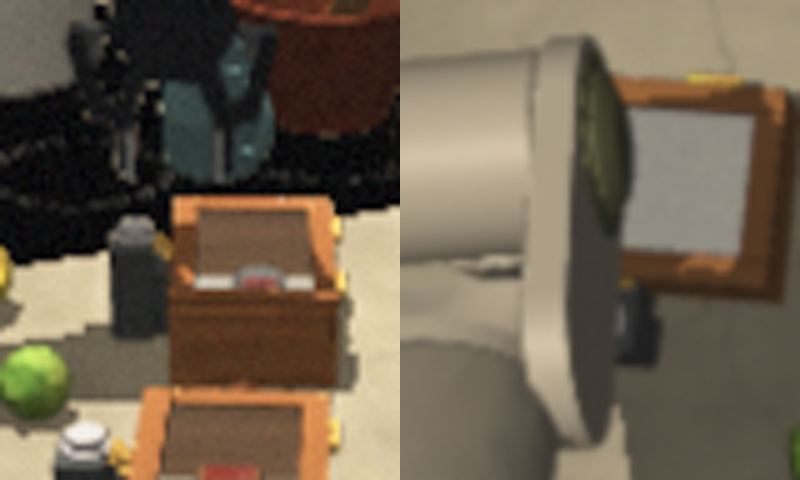

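Crop: in the side view (left half) the two finger tips are at about (127,180) and (220,180), and box_a's button top is at (135,218). The front finger hangs nearly above the button. In the top view (right half) the wrist hides the button.

```bash
python3 - <<'E'
from h import *
def at_y(c,px,y):
    o,d=ray(c,px); return o+d*(y-o[1])/d[1]
for n,cx,cy,y in(("ftip",127,182,.181),("rtip",220,182,.181),("button",135,218,.184)):
    print(n,np.round(at_y("side",(225+cx/5,110+cy/5),y),4))
print("lid edges side z.066",at_z("side",(225+172/5,110+200/5),.066),at_z("side",(225+335/5,110+200/5),.066),at_z("side",(225+172/5,110+293/5),.066),at_z("side",(225+337/5,110+293/5),.066))
print("btn z",at_z("side",(252,153.4),.082))
E
```

```text
ftip [0.4752 0.181  0.113 ]
rtip [0.5368 0.181  0.1119]
button [0.4798 0.184  0.086 ]
lid edges side z.066 [0.50562681 0.26368284 0.066     ] [0.62066547 0.25864898 0.066     ] [0.50284808 0.10667595 0.066     ] [0.60896621 0.10189493 0.066     ]
btn z [0.4797462  0.19544424 0.082     ]
```

Call:
{"fn": "move_arm", "kwargs": {"plan": "0.002 0.001 0.015 0 0 0 0.05;0 0 0.013 0 0 0 0.05;0 0 0.001 0 0 0 0.05;0 0 0 0 0 0 0.05"}}

```text
time_s: 5.0
position: [0.506, 0.1835, 0.0812]
tool_rot: [[0.051, 0.999, -0.0], [0.999, -0.051, -0.0], [-0.0, -0.0, -1.0]]
ft_force: [0.4, 0.1, -0.6]
grip_width: 0.0504
gripper_force: 0.0
```

Call:
{"fn": "move_arm", "kwargs": {"plan": "0 0 0.001 0 0 0 0.05;0 0 0.001 0 0 0 0.05;0 0 0.001 0 0 0 0.05;0 0 0 0 0 0 0.05"}}

```text
time_s: 5.5
position: [0.5061, 0.1835, 0.0785]
tool_rot: [[0.051, 0.999, 0.0], [0.999, -0.051, 0.0], [0.0, 0.0, -1.0]]
ft_force: [-0.2, 0.4, 2.1]
grip_width: 0.0499
gripper_force: 0.8
```

Call:
{"fn": "move_arm", "kwargs": {"plan": "0 0 0.001 0 0 0 0.05;0 0 0.001 0 0 0 0.05;0 0 0 0 0 0 0.05"}}

```text
time_s: 5.88
position: [0.5061, 0.1835, 0.0763]
tool_rot: [[0.051, 0.999, 0.0], [0.999, -0.051, 0.0], [0.0, 0.0, -1.0]]
ft_force: [-0.3, 0.1, 1.2]
grip_width: 0.0502
gripper_force: 0.8
```

Call:
{"fn": "move_arm", "kwargs": {"plan": "0 0 0.001 0 0 0 0.05;0 0 0.001 0 0 0 0.05;0 0 0 0 0 0 0.05"}}

```text
time_s: 6.25
position: [0.5061, 0.1835, 0.0746]
tool_rot: [[0.051, 0.999, 0.0], [0.999, -0.051, 0.0], [0.0, 0.0, -1.0]]
ft_force: [-0.1, 0.4, 5.7]
grip_width: 0.05
gripper_force: 2.5
```

Call:
{"fn": "move_arm", "kwargs": {"plan": "0 0 0.001 0 0 0 0.05;0 0 0 0 0 0 0.05"}}

```text
time_s: 6.5
position: [0.5061, 0.1835, 0.0736]
tool_rot: [[0.051, 0.999, 0.0], [0.999, -0.051, 0.0], [0.0, 0.0, -1.0]]
ft_force: [-1.2, 0.6, 6.2]
grip_width: 0.0502
gripper_force: 2.8
```

```bash
cat > lid.py <<'E'
from h import *
# height along box_a x at right half (y_box -0.06) seen from top: print lid angle from depth plane fit
C=np.array([.555,.182]);X=np.array([.9988,-.05]);Y=np.array([.05,.9988])
im,D=viewer.get_image("top"); P=[]
for v in range(120,250):
    for u in range(120,230):
        if D[v,u]>0:
            p=at_depth("top",(u,v),D); b=[(p[:2]-C)@X,(p[:2]-C)@Y,p[2]]
            if -.07<b[0]<.09 and -.08<b[1]<-.04: P.append(b)
P=np.array(P); 
for a in np.arange(-.07,.09,.02):
    q=P[(P[:,0]>=a)&(P[:,0]<a+.02),2]; print(round(a+.01,2),len(q),np.round(np.percentile(q,[10,50,90]),3) if len(q) else "")
E
python3 lid.py
```

```text
-0.06 350 [-0.001  0.336  0.394]
-0.04 292 [0.076 0.35  0.383]
-0.02 234 [0.071 0.338 0.374]
0.0 158 [0.068 0.073 0.36 ]
0.02 102 [0.065 0.069 0.073]
0.04 108 [0.063 0.067 0.071]
0.06 52 [0.06  0.065 0.069]
0.08 83 [-0.004 -0.001  0.003]
```

The depth along the lid shows a slope of about 0.11 rad, so the lid is released and resting under the rear finger. Next I compute the arc to follow.

```bash
python3 - <<'E'
import numpy as np
s=79;t=np.concatenate([[.114],np.arange(.17,1.66,.065)])
p=np.c_[-s*np.cos(t)+8*np.sin(t), s*np.sin(t)+8*np.cos(t)]
d=np.round(np.diff(p,axis=0),1)
for i,r in enumerate(d): print(i,round(t[i+1],2),r[0],-r[1],end=" | ")
E
```

```text
0 0.17 1.1 -4.3 | 1 0.24 1.5 -4.9 | 2 0.3 1.9 -4.8 | 3 0.36 2.2 -4.7 | 4 0.43 2.5 -4.5 | 5 0.5 2.8 -4.4 | 6 0.56 3.0 -4.2 | 7 0.62 3.3 -4.0 | 8 0.69 3.5 -3.7 | 9 0.76 3.8 -3.5 | 10 0.82 4.0 -3.3 | 11 0.89 4.2 -3.0 | 12 0.95 4.4 -2.7 | 13 1.01 4.6 -2.4 | 14 1.08 4.7 -2.1 | 15 1.14 4.8 -1.8 | 16 1.21 4.9 -1.5 | 17 1.27 5.0 -1.2 | 18 1.34 5.1 -0.8 | 19 1.4 5.1 -0.5 | 20 1.47 5.2 -0.2 | 21 1.54 5.2 0.2 | 22 1.6 5.1 0.5 |
```

Call:
{"fn": "move_arm", "kwargs": {"plan": "0 0.001 -0.0043 0 0 0 0.05;0 0.0015 -0.0049 0 0 0 0.05;0 0.0019 -0.0048 0 0 0 0.05;0 0.0022 -0.0047 0 0 0 0.05;0 0.0025 -0.0045 0 0 0 0.05;0 0.0028 -0.0044 0 0 0 0.05"}}

```text
time_s: 7.3
position: [0.5181, 0.1829, 0.1012]
tool_rot: [[0.051, 0.999, 0.0], [0.999, -0.051, -0.0], [-0.0, 0.0, -1.0]]
ft_force: [-0.5, 0.3, 1.1]
grip_width: 0.0501
gripper_force: 0.5
```

```bash
python3 lid.py; python3 -c "
from h import *
im,_=save('side','s2.png'); cv2.imwrite('pics/c3.png',cv2.resize(im[100:206,215:315],(600,600),interpolation=cv2.INTER_CUBIC)[:,:,::-1])"
```

```text
-0.06 335 [-0.001  0.356  0.422]
-0.04 315 [0.013 0.377 0.414]
-0.02 313 [0.023 0.363 0.405]
0.0 225 [0.09  0.353 0.397]
0.02 115 [0.08  0.085 0.359]
0.04 100 [0.069 0.074 0.079]
0.06 53 [0.063 0.068 0.072]
0.08 73 [-0.004  0.     0.003]
```

View pics/c3.png

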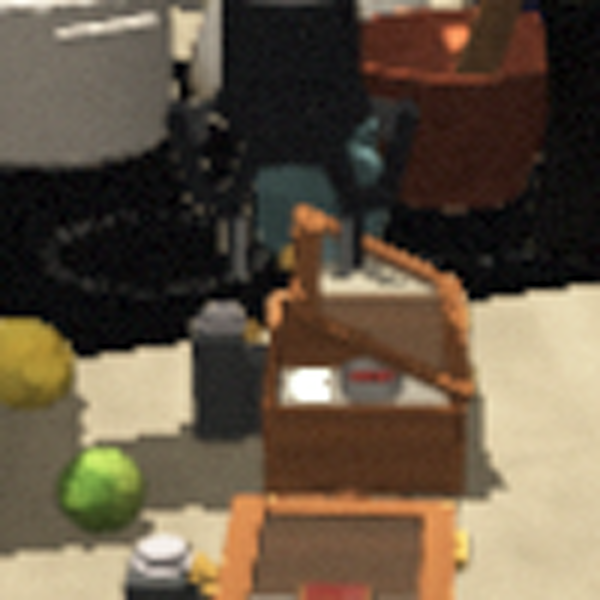

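The picture shows the lid half raised at about 0.5 rad. The rear finger at (347,250) rests on it, and the front finger at (237,260) is clear in front of the lid's edge at (315,215). I carry on along the arc.

Call:
{"fn": "move_arm", "kwargs": {"plan": "0 0.003 -0.0042 0 0 0 0.05;0 0.0033 -0.004 0 0 0 0.05;0 0.0035 -0.0037 0 0 0 0.05;0 0.0038 -0.0035 0 0 0 0.05;0 0.004 -0.0033 0 0 0 0.05;0 0.0042 -0.003 0 0 0 0.05;0 0.0044 -0.0027 0 0 0 0.05;0 0.0046 -0.0024 0 0 0 0.05;0 0.0047 -0.0021 0 0 0 0.05;0 0.0048 -0.0018 0 0 0 0.05;0 0.0049 -0.0015 0 0 0 0.05;0 0.005 -0.0012 0 0 0 0.05"}}

```text
time_s: 8.9
position: [0.5684, 0.1803, 0.1344]
tool_rot: [[0.051, 0.999, 0.0], [0.999, -0.051, -0.0], [-0.0, 0.0, -1.0]]
ft_force: [1.2, 0.4, 1.8]
grip_width: 0.05
gripper_force: 0.4
```

Call:
{"fn": "move_arm", "kwargs": {"plan": "0 0.005 -0.001 0 0 0 0.05;0 0.005 -0.0005 0 0 0 0.05;0 0.005 0 0 0 0 0.05;0 0.005 0 0 0 0 0.05;0 0.005 0 0 0 0 0.05;0 0.004 0 0 0 0 0.05;0 0.003 0 0 0 0 0.05;0 0.003 0 0 0 0 0.05;0 0 0 0 0 0 0.05"}}

```text
time_s: 10.02
position: [0.603, 0.1785, 0.1357]
tool_rot: [[0.051, 0.999, -0.0], [0.999, -0.051, -0.0], [-0.0, -0.0, -1.0]]
ft_force: [-0.5, -0.4, 0.3]
grip_width: 0.0499
gripper_force: 0.0
```

```bash
python3 -c "
from h import *
im,_=save('side','s3.png'); cv2.imwrite('pics/c4.png',cv2.resize(im[80:206,215:335],(600,600),interpolation=cv2.INTER_CUBIC)[:,:,::-1])"
```

```text
(no output)
```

View pics/c4.png

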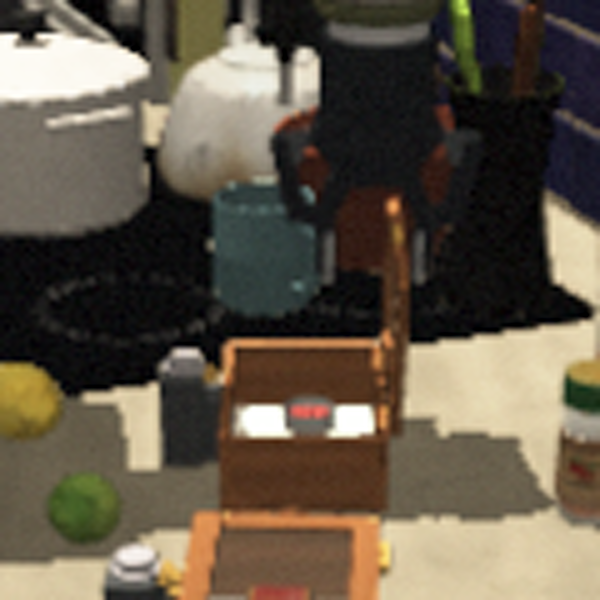

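The lid stands fully open at (395,320), inside the gap between the fingers and touched by neither (force about 0). I lift out and go to the tealight.

Call:
{"fn": "move_arm", "kwargs": {"plan": "0 0 -0.02 0 0 0 0.05;0 0 -0.04 0 0 0 0.05;0 0 -0.045 0 0 0 0.05;-0.0544 -0.0123 0 0 0 0 0.056;-0.0544 -0.0123 0 0 0 0 0.056;-0.0544 -0.0123 0 0 0 0 0.056;-0.0544 -0.0123 0 0 0 0 0.056;-0.0544 -0.0123 0 0 0 0 0.056;-0.0544 -0.0123 0 0 0 0 0.056;-0.0544 -0.0123 0 0 0 0 0.056;-0.0544 -0.0123 0 0 0 0 0.056;-0.0544 -0.0123 0 0 0 0 0.056"}}

```text
time_s: 11.58
position: [0.4668, -0.3063, 0.241]
tool_rot: [[0.051, 0.999, 0.0], [0.999, -0.051, -0.0], [-0.0, 0.0, -1.0]]
ft_force: [1.2, 0.1, 0.5]
grip_width: 0.0559
gripper_force: 0.0
```

Call:
{"fn": "move_arm", "kwargs": {"plan": "0 0 0.03 0 0 0.121 0.056;0 0 0.04 0 0 0.121 0.056;0 0 0.04 0 0 0.121 0.056;0 0 0.02 0 0 0 0.056;0 0 0 0 0 0 0.056"}}

```text
time_s: 12.2
position: [0.4671, -0.3043, 0.1098]
tool_rot: [[0.402, 0.916, -0.002], [0.916, -0.402, 0.002], [0.001, -0.003, -1.0]]
ft_force: [0.3, -0.9, 0.6]
grip_width: 0.0562
gripper_force: 0.0
```

```bash
python3 lid.py; python3 - <<'E'
from h import *
for c in("side","top"):
    save(c,c+"5.png")
    print(c,[(np.round(r["pixel"],1),round(r["conf"],2),np.round(at_z(c,r["pixel"],0.0),4)) for r in pinpoint(c,"candle")][:5])
s=env.observe();print(s["position"],s["tool_rot"])
E
```

```text
-0.06 96 [-0.002  0.01   0.057]
-0.04 59 [0.006 0.01  0.06 ]
-0.02 74 [0.005 0.009 0.016]
0.0 77 [0.004 0.008 0.052]
0.02 79 [0.005 0.008 0.015]
0.04 77 [0.004 0.009 0.03 ]
0.06 281 [0.032 0.093 0.167]
0.08 30 [-0.004 -0.     0.002]
side [(array([252.3, 264.3]), 0.58, array([ 0.477 , -0.3105,  0.    ])), (array([274.2, 173.1]), 0.58, array([0.5554, 0.2107, 0.    ])), (array([246.3, 281.8]), 0.5, array([ 0.4629, -0.3764,  0.    ]))]
top []
[ 0.4679342  -0.30511135  0.11198084] [[ 4.01987246e-01  9.15644020e-01  1.51102352e-03]
 [ 9.15644928e-01 -4.01985131e-01 -1.52331206e-03]
 [-7.87402591e-04  1.99591304e-03 -9.99997698e-01]]
```

Call:
{"fn": "move_arm", "kwargs": {"plan": "0 0.001 0.03 0 0 0 0.056;0 0 0.03 0 0 0 0.056;0 0 0.025 0 0 0 0.056;0 0 0.015 0 0 0 0.056;0 0 0.007 0 0 0 0.056;0 0 0 0 0 0 0.056;0 0 0 0 0 0 0.056"}}

```text
time_s: 13.32
position: [0.4688, -0.3055, 0.0046]
tool_rot: [[0.402, 0.916, 0.001], [0.916, -0.402, -0.001], [-0.001, 0.001, -1.0]]
ft_force: [0.1, 0.3, -1.2]
grip_width: 0.0559
gripper_force: 0.0
```

Call:
{"fn": "move_arm", "kwargs": {"plan": "0 0 0.001 0 0 0 0.03;0 0 0 0 0 0 0.03;0 0 0 0 0 0 0.03;0 0 0 0 0 0 0.03;0 0 0 0 0 0 0.03", "grip_force": 25}}

```text
time_s: 13.95
position: [0.4687, -0.3054, 0.0036]
tool_rot: [[0.402, 0.916, 0.001], [0.916, -0.402, -0.001], [-0.0, 0.001, -1.0]]
ft_force: [-0.6, 0.5, 5.7]
grip_width: 0.0361
gripper_force: 25.0
```

Call:
{"fn": "move_arm", "kwargs": {"plan": "0 0 -0.03 0 0 0 0.03;0 0 -0.055 0 0 0 0.03;0 0 -0.06 0 0 0 0.03;0 0 -0.055 0 0 0 0.03;0 0 0 0 0 0 0.03"}}

```text
time_s: 14.58
position: [0.4696, -0.3061, 0.2071]
tool_rot: [[0.402, 0.916, 0.006], [0.916, -0.402, -0.006], [-0.003, 0.008, -1.0]]
ft_force: [-0.1, 0.1, -1.2]
grip_width: 0.0359
gripper_force: 25.4
```

Call:
{"fn": "move_arm", "kwargs": {"plan": "0.03 -0.007 0 0 0 0 0.03;0.05 -0.012 0 0 0 0 0.03;0.05 -0.012 0 0 0 0 0.03;0.05 -0.012 0 0 0 0 0.03;0.05 -0.012 0 0 0 0 0.03;0.05 -0.012 0 0 0 0 0.03;0.05 -0.012 0 0 0 0 0.03;0.05 -0.012 0 0 0 0 0.03;0.05 -0.012 0 0 0 0 0.03;0.0176 -0.007 0 0 0 0 0.03;0 0 0 0 0 0 0.03"}}

```text
time_s: 15.95
position: [0.5472, 0.1494, 0.2019]
tool_rot: [[0.401, 0.916, -0.002], [0.916, -0.401, -0.0], [-0.001, -0.001, -1.0]]
ft_force: [0.1, 0.2, -0.0]
grip_width: 0.0362
gripper_force: 25.4
```

Call:
{"fn": "move_arm", "kwargs": {"plan": "0 0 0 0 0 -0.176 0.03;0 0 0 0 0 -0.176 0.03;0 0 0 0 0 -0.176 0.03;0 0 0 0 0 -0.176 0.03;0 0 0 0 0 -0.176 0.03;0 0 0 0 0 -0.176 0.03;0 0 0 0 0 -0.176 0.03;0 0 0 0 0 -0.176 0.03;0 0 0 0 0 -0.176 0.03;0 0 0 0 0 -0.176 0.03;0 0 0 0 0 -0.176 0.03;0 0 0 0 0 0 0.03"}}

```text
time_s: 17.45
position: [0.5477, 0.1473, 0.2025]
tool_rot: [[-0.999, 0.052, -0.001], [0.052, 0.999, -0.0], [0.001, -0.0, -1.0]]
ft_force: [0.4, 0.2, -0.0]
grip_width: 0.036
gripper_force: 25.4
```

```bash
python3 -c "
from h import *
im,_=save('side','s6.png'); cv2.imwrite('pics/c6.png',cv2.resize(im[80:290,205:345],(400,600),interpolation=cv2.INTER_CUBIC)[:,:,::-1])
s=env.observe();print(s['position'],s['tool_rot'],s['grip_width'],s['q'])"
```

```text
[0.54769887 0.14762125 0.20259814] [[-9.98556986e-01  5.36999838e-02 -5.08061532e-04]
 [ 5.37001214e-02  9.98557073e-01 -2.61016815e-04]
 [ 4.93311838e-04 -2.87923130e-04 -9.99999837e-01]] 0.0364358585067378 [ 3.13575353e+00  2.47893221e+01  7.43845893e+01 -1.35121218e-02
  8.08559731e+01 -8.37838284e+01]
```

View pics/c6.png

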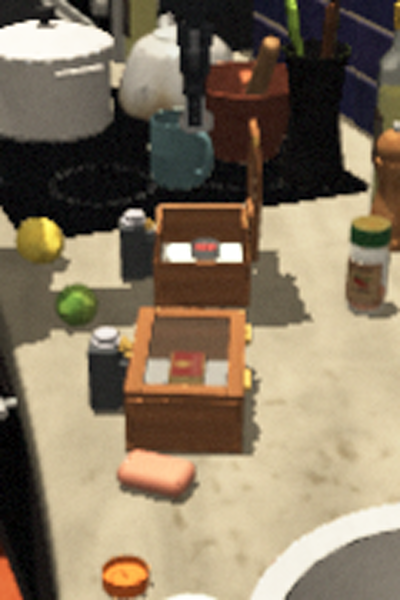

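The red tealight has left the counter and only the orange one remains, at (125,577). The gripper at (195,110) holds 36 mm above the open box. I lower it.

Call:
{"fn": "move_arm", "kwargs": {"plan": "0 0 0.03 0 0 0 0.03;0 0 0.04 0 0 0 0.03;0 0 0.04 0 0 0 0.03;0 0 0.03 0 0 0 0.03;0 0 0.02 0 0 0 0.03;0 0 0.015 0 0 0 0.03;0 0 0.006 0 0 0 0.03;0 0 0.005 0 0 0 0.03;0 0 0 0 0 0 0.03"}}

```text
time_s: 18.62
position: [0.5479, 0.1489, 0.017]
tool_rot: [[-0.999, 0.049, 0.0], [0.049, 0.999, -0.0], [-0.0, 0.0, -1.0]]
ft_force: [-0.5, 0.3, -0.4]
grip_width: 0.0364
gripper_force: 25.4
```

Call:
{"fn": "move_arm", "kwargs": {"plan": "0 0 0.002 0 0 0 0.03;0 0 0 0 0 0 0.03;0 0 0 0 0 0 0.048;0 0 0 0 0 0 0.048;0 0 0 0 0 0 0.048;0 0 0 0 0 0 0.048"}}

```text
time_s: 19.38
position: [0.5478, 0.1488, 0.0149]
tool_rot: [[-0.999, 0.049, 0.0], [0.049, 0.999, 0.0], [-0.0, 0.0, -1.0]]
ft_force: [0.9, -0.3, 0.5]
grip_width: 0.0479
gripper_force: 0.1
```

Call:
{"fn": "move_arm", "kwargs": {"plan": "0 0 -0.01 0 0 0 0.048;0 0 -0.04 0 0 0 0.048;0 0 -0.06 0 0 0 0.048;0 0 -0.06 0 0 0 0.048;0 0 -0.05 0 0 0 0.02;-0.05 0 0 0 0 0 0;-0.049 0 0 0 0 0 0;0 0 0 0 0 0 0;0 0 0 0 0 0 0"}}

```text
time_s: 20.5
position: [0.646, 0.1442, 0.2351]
tool_rot: [[-0.999, 0.048, -0.0], [0.048, 0.999, 0.0], [0.0, 0.0, -1.0]]
ft_force: [-0.1, 1.5, -0.0]
grip_width: 0.0001
gripper_force: 0.0
```

```bash
python3 -c "
from h import *
im,_=save('side','s7.png'); it,_=save('top','t7.png')
o=np.zeros((500,800,3),np.uint8)
o[:,:400]=cv2.resize(im[90:215,225:325],(400,500),interpolation=cv2.INTER_CUBIC)
o[:,400:]=cv2.resize(it[130:255,125:225],(400,500),interpolation=cv2.INTER_CUBIC)
cv2.imwrite('pics/c7.png',o[:,:,::-1])
s=env.observe();print(s['position'],s['tool_rot'],s['grip_width'],s['ft_force'])"
```

```text
[0.64573206 0.14431445 0.23567793] [[-9.98839999e-01  4.81502867e-02  4.54713886e-04]
 [ 4.81503229e-02  9.98840098e-01  6.89545334e-05]
 [-4.50866282e-04  9.07691665e-05 -9.99999894e-01]] 0.00011105109267210909 [-0.30933853  0.22509319  0.60571048]
```

View pics/c7.png

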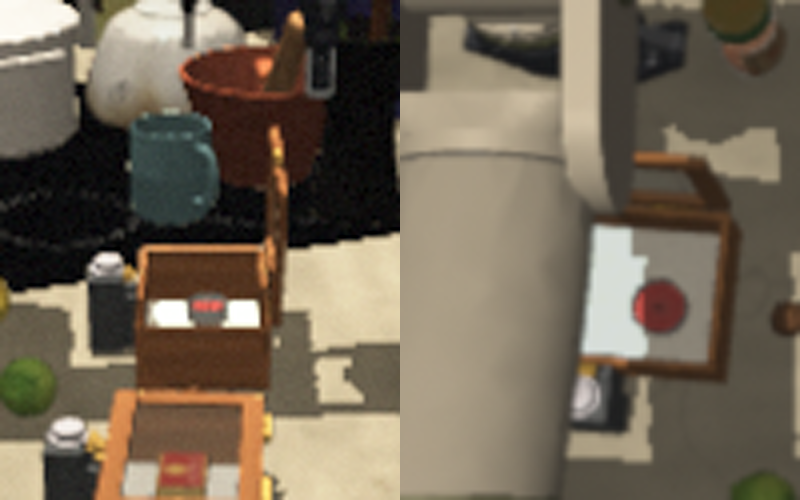

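The tealight lies in box_a's right half at (660,307) in the crop, and the lid still stands open. The shut fingers are up behind it. I go down behind the lid on the middle line.

Call:
{"fn": "move_arm", "kwargs": {"plan": "0 0.034 0 0 0 0 0;0 0 0.03 0 0 0 0;0 0 0.035 0 0 0 0;0 0 0.02 0 0 0 0;0.004 0 0 0 0 0 0;0.004 0 0 0 0 0 0;0.004 0 0 0 0 0 0;0 0 0 0 0 0 0"}}

```text
time_s: 21.6
position: [0.6362, 0.1787, 0.1508]
tool_rot: [[-0.999, 0.048, 0.001], [0.048, 0.999, 0.0], [-0.001, 0.0, -1.0]]
ft_force: [0.4, -0.3, 0.7]
grip_width: -0.0003
gripper_force: 0.0
```

```bash
python3 - <<'E'
import numpy as np
s=92;t=np.append(np.arange(1.6,.05,-.08),0)
p=np.c_[-s*np.cos(t)+8*np.sin(t), s*np.sin(t)+8*np.cos(t)]
print(p[0]); d=np.round(-np.diff(p,axis=0),1)
print(";".join(f"{a/1000:.4f} 0 {b/1000:.4f} 0 0 0 0" for a,b in d), len(d))
E
```

```text
[10.68294488 91.7271753 ]
0.0074 0 -0.0006 0 0 0 0;0.0074 0 0.0000 0 0 0 0;0.0074 0 0.0006 0 0 0 0;0.0073 0 0.0012 0 0 0 0;0.0072 0 0.0018 0 0 0 0;0.0070 0 0.0024 0 0 0 0;0.0068 0 0.0029 0 0 0 0;0.0065 0 0.0034 0 0 0 0;0.0062 0 0.0039 0 0 0 0;0.0059 0 0.0044 0 0 0 0;0.0055 0 0.0049 0 0 0 0;0.0051 0 0.0053 0 0 0 0;0.0047 0 0.0057 0 0 0 0;0.0042 0 0.0061 0 0 0 0;0.0037 0 0.0064 0 0 0 0;0.0032 0 0.0067 0 0 0 0;0.0026 0 0.0069 0 0 0 0;0.0021 0 0.0071 0 0 0 0;0.0015 0 0.0072 0 0 0 0;0.0009 0 0.0073 0 0 0 0 20
```

Call:
{"fn": "move_arm", "kwargs": {"plan": "0.0045 0 0 0 0 0 0;0.0074 0 -0.0006 0 0 0 0;0.0074 0 0 0 0 0 0;0.0074 0 0.0006 0 0 0 0;0.0073 0 0.0012 0 0 0 0;0.0072 0 0.0018 0 0 0 0;0.007 0 0.0024 0 0 0 0;0.0068 0 0.0029 0 0 0 0;0.0065 0 0.0034 0 0 0 0;0.0062 0 0.0039 0 0 0 0;0.0059 0 0.0044 0 0 0 0"}}

```text
time_s: 22.98
position: [0.5624, 0.1822, 0.1296]
tool_rot: [[-0.999, 0.049, 0.0], [0.049, 0.999, -0.0], [-0.0, -0.0, -1.0]]
ft_force: [1.2, -0.9, 1.2]
grip_width: -0.0001
gripper_force: 0.4
```

Call:
{"fn": "move_arm", "kwargs": {"plan": "0.0055 0 0.0049 0 0 0 0;0.0051 0 0.0053 0 0 0 0;0.0047 0 0.0057 0 0 0 0;0.0042 0 0.0061 0 0 0 0;0.0037 0 0.0064 0 0 0 0;0.0032 0 0.0067 0 0 0 0;0.0026 0 0.0069 0 0 0 0;0.0021 0 0.0071 0 0 0 0"}}

```text
time_s: 23.98
position: [0.5315, 0.1837, 0.0802]
tool_rot: [[-0.999, 0.049, -0.0], [0.049, 0.999, 0.0], [0.0, -0.0, -1.0]]
ft_force: [-0.5, 0.4, 1.9]
grip_width: -0.0003
gripper_force: 0.7
```

Call:
{"fn": "move_arm", "kwargs": {"plan": "0.004 0 0.005 0 0 0 0;0.004 0 0.004 0 0 0 0;0.001 0 0.003 0 0 0 0;0 0 0.002 0 0 0 0;0 0 0.001 0 0 0 0;0 0 0 0 0 0 0"}}

```text
time_s: 24.72
position: [0.5224, 0.1841, 0.066]
tool_rot: [[-0.999, 0.048, -0.0], [0.048, 0.999, -0.0], [0.0, -0.0, -1.0]]
ft_force: [-0.7, -0.7, 7.2]
grip_width: 0.0001
gripper_force: 3.5
```

```bash
python3 lid.py
```

```text
-0.06 317 [-0.001  0.312  0.394]
-0.04 353 [0.064 0.313 0.383]
-0.02 302 [0.063 0.329 0.373]
0.0 216 [0.062 0.325 0.364]
0.02 140 [0.06  0.065 0.342]
0.04 106 [0.061 0.065 0.068]
0.06 56 [0.029 0.064 0.068]
0.08 86 [-0.004 -0.     0.004]
```

Nearly shut at 7 N, so I press a little further.

Call:
{"fn": "move_arm", "kwargs": {"plan": "0 0 0.001 0 0 0 0;0 0 0.001 0 0 0 0;0 0 0 0 0 0 0"}}

```text
time_s: 25.15
position: [0.5225, 0.1842, 0.0658]
tool_rot: [[-0.999, 0.048, 0.001], [0.048, 0.999, -0.0], [-0.001, -0.0, -1.0]]
ft_force: [-7.3, -3.1, 23.6]
grip_width: 0.0001
gripper_force: 11.9
```

Call:
{"fn": "move_arm", "kwargs": {"plan": "0 0 -0.002 0 0 0 0;0 0 -0.002 0 0 0 0;0 0 -0.003 0 0 0 0;0 0 -0.003 0 0 0 0;0 0 0 0 0 0 0;0 0 0 0 0 0 0"}}

```text
time_s: 25.9
position: [0.5226, 0.1841, 0.0736]
tool_rot: [[-0.999, 0.049, -0.0], [0.049, 0.999, -0.0], [0.0, -0.0, -1.0]]
ft_force: [-0.1, 0.1, 0.6]
grip_width: -0.0002
gripper_force: 0.0
```

```bash
python3 lid.py; python3 -c "
from h import *
im,_=save('side','s8.png')
cv2.imwrite('pics/c8.png',cv2.resize(im[110:215,220:320],(571,600),interpolation=cv2.INTER_CUBIC)[:,:,::-1])
print(np.mean([env.observe()['ft_force']],0))"
```

```text
-0.06 322 [-0.001  0.312  0.4  ]
-0.04 355 [0.065 0.326 0.39 ]
-0.02 310 [0.063 0.333 0.381]
0.0 219 [0.062 0.336 0.372]
0.02 134 [0.06  0.066 0.35 ]
0.04 110 [0.06  0.065 0.069]
0.06 54 [0.059 0.065 0.069]
0.08 87 [-0.004 -0.001  0.003]
[ 0.82783546 -0.52765523  0.59256601]
```

View pics/c8.png

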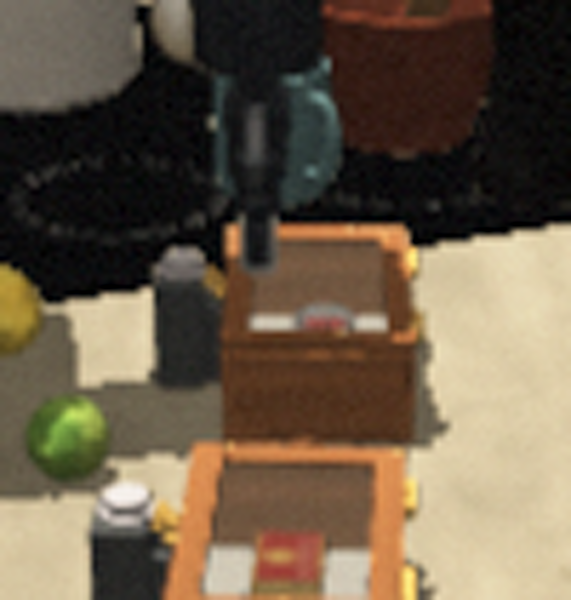

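The hand is 8 mm above with no contact force, and the lid stays flat at (320,280), so it is shut and caught. The tealight shows inside. I withdraw and hand in.

Call:
{"fn": "move_arm", "kwargs": {"plan": "0 0 -0.02 0 0 0 0;0 0 -0.04 0 0 0 0;0 0 -0.05 0 0 0 0;0 0 -0.04 0 0 0 0;0 0 0 0 0 0 0;0 0 0 0 0 0 0"}}

```text
time_s: 26.75
position: [0.5222, 0.1841, 0.2227]
tool_rot: [[-0.999, 0.049, -0.002], [0.049, 0.999, -0.0], [0.002, -0.0, -1.0]]
ft_force: [-0.3, 0.3, 0.3]
grip_width: 0.0002
gripper_force: 0.0
```

```bash
python3 lid.py; python3 -c "
from rig import env
print(env.close_job())"
```

```text
-0.06 393 [-0.001  0.478  0.53 ]
-0.04 461 [0.066 0.488 0.527]
-0.02 394 [0.064 0.498 0.526]
0.0 264 [0.062 0.494 0.52 ]
0.02 146 [0.061 0.066 0.5  ]
0.04 107 [0.061 0.065 0.07 ]
0.06 54 [0.058 0.065 0.069]
0.08 83 [-0.004  0.     0.003]
the job is handed in; nothing more can be done
None
```

The loose tealight now lies in box_a with the other one, its lid is shut and stayed down when the hand lifted off, box_b with the matches was never opened, and the job was handed in at about 27 s (no verdict came back).

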